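# Tea tins in order of height on the coaster row

## Task

Line up the four tea tins on the four coasters in order of height: the shortest on the coaster next to the green bowl, rising to the tallest next to the glass dish. Keep the tins upright, set each one down gently in the middle of its coaster, one tin to a coaster, and leave the bowl and the dish where they stand.

Things in the scene. Friction and masses are not known exactly. Their poses are not given: they have to be found in the camera images.
- red_tin: red round tea tin with a flat top and thin brass bands, closed and rigid, 56 mm in diameter and 50 mm tall; loose, standing upright on the shelf, 0.1 to 0.3 kg. Origin at the centre of its underside, z up along its axis.
- yellow_tin: yellow round tea tin with a flat top and thin brass bands, closed and rigid, 56 mm in diameter and 70 mm tall; loose, standing upright on the shelf, 0.1 to 0.3 kg. Origin at the centre of its underside, z up along its axis.
- blue_tin: blue round tea tin with a flat top and thin brass bands, closed and rigid, 56 mm in diameter and 90 mm tall; loose, standing upright on the shelf, 0.1 to 0.3 kg. Origin at the centre of its underside, z up along its axis.
- black_tin: black round tea tin with a flat top and thin brass bands, closed and rigid, 56 mm in diameter and 110 mm tall; loose, standing upright on the shelf, 0.1 to 0.3 kg. Origin at the centre of its underside, z up along its axis.
- coaster_1: cork coaster with a dark rim, 74 mm in diameter and 3 mm thick, fixed on the wooden plank: the rightmost (-y end) of a straight row of four identical ones 95 mm apart, as seen from the robot. Origin at the centre of its underside, which is 12 mm above the shelf, so its top is at 15 mm; its x axis points away from the robot, square to the row, and its y axis along the row to the left. The plank is 100 mm wide, 640 mm long and 12 mm thick.
- coaster_2: cork coaster with a dark rim, 74 mm in diameter and 3 mm thick, fixed on the wooden plank: the second from the right of a straight row of four identical ones 95 mm apart, as seen from the robot. Origin at the centre of its underside, which is 12 mm above the shelf, so its top is at 15 mm; its x axis points away from the robot, square to the row, and its y axis along the row to the left. The plank is 100 mm wide, 640 mm long and 12 mm thick.
- coaster_3: cork coaster with a dark rim, 74 mm in diameter and 3 mm thick, fixed on the wooden plank: the third from the right of a straight row of four identical ones 95 mm apart, as seen from the robot. Origin at the centre of its underside, which is 12 mm above the shelf, so its top is at 15 mm; its x axis points away from the robot, square to the row, and its y axis along the row to the left. The plank is 100 mm wide, 640 mm long and 12 mm thick.
- coaster_4: cork coaster with a dark rim, 74 mm in diameter and 3 mm thick, fixed on the wooden plank: the leftmost (+y end) of a straight row of four identical ones 95 mm apart, as seen from the robot. Origin at the centre of its underside, which is 12 mm above the shelf, so its top is at 15 mm; its x axis points away from the robot, square to the row, and its y axis along the row to the left. The plank is 100 mm wide, 640 mm long and 12 mm thick.
- green_bowl: green ceramic bowl, rim 100 mm in diameter, 45 mm tall, loose, standing on the plank at one end of the row (either end), 110 mm beyond the last coaster's centre. Origin at the centre of its underside. Stays where it is.
- glass_dish: clear glass dish the size of an ashtray, rim 96 mm in diameter, 28 mm tall, loose, standing on the plank at the other end of the row, 110 mm beyond the last coaster's centre. Origin at the centre of its underside. Stays where it is.
Not all that is in view belongs to the job. What is shaped like the blue_tin but pink is not meant.

How it is judged (in metres and radians):
At the end, for the whole second after the job is handed in: Tins upright (0.1 rad) and at rest on the coasters, centres within 13 mm, undersides 0 to 7 mm above the coaster undersides: from the green bowl to the glass dish red (50 mm), yellow (70), blue (90), black (110). Bowl and dish within 15 mm of their starts (((horizontal distance between green_bowl and coaster_1 below 0.16 m and horizontal distance between red_tin and coaster_1 below 0.013 m and z of red_tin in the frame of coaster_1 between 0 and 0.007 m and horizontal distance between yellow_tin and coaster_2 below 0.013 m and z of yellow_tin in the frame of coaster_2 between 0 and 0.007 m and horizontal distance between blue_tin and coaster_3 below 0.013 m and z of blue_tin in the frame of coaster_3 between 0 and 0.007 m and horizontal distance between black_tin and coaster_4 below 0.013 m and z of black_tin in the frame of coaster_4 between 0 and 0.007 m) or (horizontal distance between green_bowl and coaster_4 below 0.16 m and horizontal distance between red_tin and coaster_4 below 0.013 m and z of red_tin in the frame of coaster_4 between 0 and 0.007 m and horizontal distance between yellow_tin and coaster_3 below 0.013 m and z of yellow_tin in the frame of coaster_3 between 0 and 0.007 m and horizontal distance between blue_tin and coaster_2 below 0.013 m and z of blue_tin in the frame of coaster_2 between 0 and 0.007 m and horizontal distance between black_tin and coaster_1 below 0.013 m and z of black_tin in the frame of coaster_1 between 0 and 0.007 m)) and angle between each of red_tin, yellow_tin, blue_tin, black_tin's own z axis and vertical below 0.1 rad and linear speed of each of red_tin, yellow_tin, blue_tin, black_tin below 0.01 m/s and distance of each of green_bowl, glass_dish from where it was at the start of the episode below 0.015 m); the robot touches nothing.
It fails at once if the green bowl or the glass dish is shoved from its place (15 mm) (distance of any of green_bowl, glass_dish from where it was at the start of the episode above 0.015 m).
It fails at once if a tin is knocked over or tipped far (0.6 rad) (angle between any of red_tin, yellow_tin, blue_tin, black_tin's own z axis and vertical above 0.6 rad).
It fails at once if a tin is pressed or slammed onto a coaster with over 70 N (contact force between any of red_tin, yellow_tin, blue_tin, black_tin and coaster_1 above 70 N or contact force between any of red_tin, yellow_tin, blue_tin, black_tin and coaster_2 above 70 N or contact force between any of red_tin, yellow_tin, blue_tin, black_tin and coaster_3 above 70 N or contact force between any of red_tin, yellow_tin, blue_tin, black_tin and coaster_4 above 70 N).
It fails at once if a tin is dropped: let go with its underside some 20 mm or more above the coasters ((height (world z) of red_tin above 0.035 m and contact force between the fingers and red_tin below 0.05 N and linear speed of red_tin above 0.2 m/s) or (height (world z) of yellow_tin above 0.035 m and contact force between the fingers and yellow_tin below 0.05 N and linear speed of yellow_tin above 0.2 m/s) or (height (world z) of blue_tin above 0.035 m and contact force between the fingers and blue_tin below 0.05 N and linear speed of blue_tin above 0.2 m/s) or (height (world z) of black_tin above 0.035 m and contact force between the fingers and black_tin below 0.05 N and linear speed of black_tin above 0.2 m/s)).
It also fails if it takes over 106 s, if anything falls off the work surface, if the arm or the gripper's body presses on something with over 40 N, if the wrist force passes 120 N, or if a joint passes its speed limit or range.

## Robot

A 6-joint arm with a two-finger parallel gripper is mounted at the origin on the work surface. World frame = base frame: x ahead of the robot, y to its left, z up, the work surface at z = 0. Lengths are in mm, angles in rad, forces in N, time in s.
With the tool pointing down it reaches from about 350 to 975 mm from the base axis. Payload 7.1 kg.
Tool frame: the origin (TCP) lies at the centre of the arm's flange, where the gripper is bolted on; the fingertips stand 182 mm ahead of it and the grasp point (between the pads) lies 163 mm ahead of it; z points along the fingers, y is the line along which they close (so a half turn about z gives the same grasp; the last joint's range is limited). The gripper opens to 88 mm and grips with 3 to 60 N. Pads are 20 mm wide; open, the fingers measure 115 mm over their backs; the gripper's body (75 mm by 178 mm) begins 61 mm behind the grasp point.
Start: joints at [-0.019, 0.423, 1.63, -0, 1.089, -0.019], TCP at [624.985, 0.026, 404.675] pointing down, gripper open.
Joint ranges: [-3, 3], [-0.9, 2.11], [0.09, 2.58], [-1.31, 4.45], [0.11, 2.69], [-2.54, 2.54]. Speed limits (rad/s): [2.39, 2.39, 3.01, 3.14, 3.14, 3.14].

## Interface

Orientations are given as a rotation vector (axis times angle).
In Python, from workcell import readout, get_image, ctrl gives the robot as it stands.
- The arm moves only by the tool step_arm, never from a script. Its argument "targets" is a list that holds one entry, the list of rows, each a list of 7 numbers: the shift along the world's x, y, z as a fraction of full scale, then the turn, a rotation vector about the world's x, y, z as a fraction of full scale, then the opening, from 0 (shut) to 1 (fully open). In form: [[[dx, dy, dz, wx, wy, wz, claw], ...]]. A call has exactly 5 rows; each row shifts and turns the commanded pose from where the row before left it; what a row does not reach is not made up. Full scale, the value 1, is 0.05 m for a shift and 4 degrees for a turn. A row lasts 1/8 s, in which the tool goes at most 62.5 mm and 10.7 degrees, less where a joint would pass 70% of its speed; a pose out of reach is approached as far as the arm can. A call with a number of a shift or a turn outside -1 to 1 is refused whole. A call with a gripper value outside its range is refused whole. The fingers move at their own pace and stop on an object; the grip force is fixed at half the most. Time passes only in rows, so rows that do not move let the fingers close, or fill a call up. It gives the time, the measured TCP pose, the force, the opening and the grip force at its end, in the units of the state.
- readout.get_obs(): the state, without advancing time (a new reading comes with each control period).
- get_image(name): name is "scene" or "side" or "wrist"; returns a dict with "pixels" (420x560x3 uint8, red, green, blue), "intrinsics" (3x3 intrinsics, pixels), "extrinsics" (4x4, takes a point from world to camera coordinates). Camera axes: x right, y down, z forward; pixel columns grow to the right and rows downward; lengths in mm; the calibration is good to about 2 mm. A picture is of the moment at which its call begins. There is no depth.
- ctrl.close_job(): hands the job in; it is judged then, once.
The state is a dict: "t": time; "qpos": joint angles; "qvel": joint speeds; "joint_torque": joint torques, N m; "ee_pos": TCP position; "orientation": TCP orientation; "ft_force": force on the tool from outside, world axes, zero at the start; "moment": the same for the moment, N m; "width": finger opening in mm; "grasp_force": force on a finger pad.
Only numpy, scipy, OpenCV 4.12 (cv2) and the standard library are available. Lean on these libraries where they do the work, as an engineer would, in place of code of your own. Each camera call takes 0.05 s, during which the arm holds its last target. There are 200 camera calls.

## Working session

There is one attempt and no reset: what is moved stays moved. The work goes in short steps, Python scripts to look and compute and a tool call to move; the robot and the scene stay as the last step left them, time stands still between calls to the robot, and variables do not carry over. Pictures are saved under pics/ and viewed, at most 14 in all, crops included, and the job is handed in when it is done.

Besides the shell and the picture viewer there is one more tool, called after "Emit:" by a JSON object that holds its "op" and its "data", one argument or row to a line. step_arm: Moves the arm, as the interface text tells. Shift numbers are shares of 0.05 m and turn numbers shares of 4 degrees, none past 1 either way. Its arguments: {"type":"object","properties":{"targets":{"type":"array"}},"required":["targets"]}

```bash
mkdir -p pics; cat > h.py <<'E'
import numpy as np, cv2
from workcell import readout, get_image, ctrl
def snap(n,f):
    d=get_image(n); cv2.imwrite(f'pics/{f}.png',d['pixels'][:,:,::-1]); np.savez(f'pics/{f}.npz',**d); return d
def ray(d,u,v):
    K=np.array(d['intrinsics']);T=np.array(d['extrinsics']);R=T[:3,:3]
    c=-R.T@T[:3,3]; r=R.T@np.linalg.inv(K)@np.array([u,v,1.]); return c,r
def onz(d,u,v,z):
    c,r=ray(d,u,v); return (c+r*(z-c[2])/r[2]).round(1)
def tri(d1,p1,d2,p2):
    c1,r1=ray(d1,*p1);c2,r2=ray(d2,*p2)
    s=np.linalg.lstsq(np.c_[r1,-r2],c2-c1,rcond=None)[0]
    a,b=c1+s[0]*r1,c2+s[1]*r2; return ((a+b)/2).round(1),np.linalg.norm(a-b).round(1)
def load(f): return dict(np.load(f'pics/{f}.npz'))
E
python3 - <<'E'
from h import *
for n in ('scene','side','wrist'):
    d=snap(n,n+'0'); c,r=ray(d,280,210); print(n,c.round(),(r/np.linalg.norm(r)).round(2))
a=[cv2.imread(f'pics/{n}0.png') for n in ('scene','side')]
cv2.imwrite('pics/both0.png',cv2.resize(np.hstack(a),(800,300)))
print(readout.get_obs())
E
```

```text
scene [1149.  149.  667.] [-0.71 -0.15 -0.69]
side [ 419. -726.  971.] [ 0.1   0.63 -0.77]
wrist [624.  72. 383.] [-0.01 -0.25 -0.97]
{'t': 0.15, 'qpos': array([-1.90360413e-02,  4.23671787e-01,  1.63052459e+00, -2.33709317e-05,
        1.08858939e+00, -1.89946053e-02]), 'qvel': array([ 6.55296603e-04, -3.20384825e-03, -1.77783145e-03, -3.83793088e-05,
       -2.71828290e-04,  2.43791376e-03]), 'joint_torque': array([ 9.52650989e-04, -5.44981134e+01, -2.73919362e+01,  6.45430083e-02,
        2.04369903e-02, -3.19723256e-05]), 'ee_pos': array([6.24775861e+02, 4.81704768e-03, 4.04072102e+02]), 'orientation': array([-2.22087759e+00, -2.22080967e+00,  1.32284548e-03]), 'ft_force': array([ 0.23021674,  0.15963785, -0.37503299]), 'moment': array([-0.00854922,  0.02285694,  0.0069094 ]), 'grasp_force': 0.0, 'width': 87.95085778190699}
```

View pics/scene0.png

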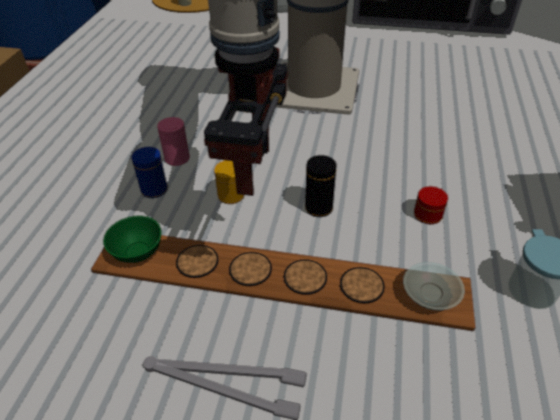

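View pics/side0.png

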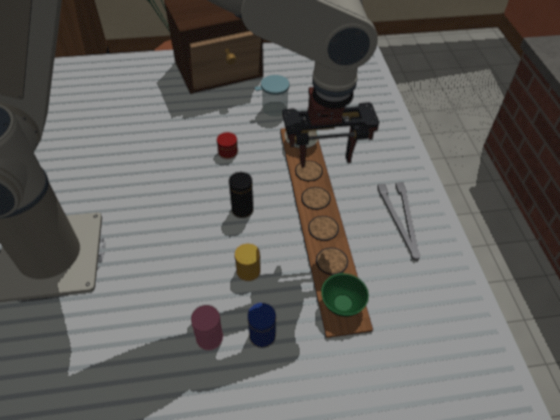

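View pics/wrist0.png

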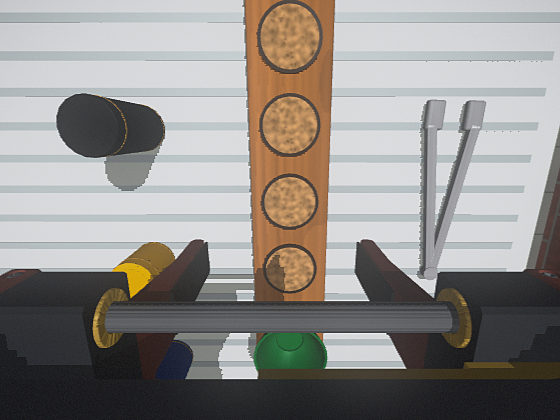

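The bowl is at the -y end: left in the scene view at (133,240), near in the side view at (345,297). The dish is at the +y end, so red→coaster_1, yellow→2, blue→3 and black→4.

Possible confusions in the scene view:
- Blue tin at (150,172), against the pink decoy at (174,141).
- Red tin at (431,205), against the teal mug at (545,270).
- Yellow tin at (230,182), partly behind a finger.
- Black tin at (320,187), against the dark gripper at (237,140).

```bash
cat > m.py <<'E'
from h import *
def mask(d,col):
    h=cv2.cvtColor(np.ascontiguousarray(d['pixels']),cv2.COLOR_RGB2HSV).astype(int);H,S,V=h[...,0],h[...,1],h[...,2]
    m={'red':((H<5)|(H>176))&(S>200)&(V>90),'yellow':(H>17)&(H<28)&(S>170)&(V>100),'blue':(H>112)&(H<128)&(S>150)&(V>40),
       'pink':((H>165)&(H<180))&(S>80)&(S<180)&(V>70),'black':(V<55),'cork':(H>8)&(H<20)&(S>60)&(S<165)&(V>120),'green':(H>60)&(H<85)&(S>150)}[col]
    return m.astype(np.uint8)
def blobs(d,col,amin=150,box=None):
    m=cv2.morphologyEx(mask(d,col),cv2.MORPH_CLOSE,np.ones((5,5)))
    cs,_=cv2.findContours(m,cv2.RETR_EXTERNAL,cv2.CHAIN_APPROX_NONE)
    out=[]
    for c in cs:
        if cv2.contourArea(c)<amin: continue
        h=cv2.convexHull(c);M=cv2.moments(h);x,y,w,hh=cv2.boundingRect(c)
        out.append((round(M['m10']/M['m00'],1),round(M['m01']/M['m00'],1),int(M['m00']),x,y,w,hh))
    return out
E
python3 - <<'E'
from m import *
for n in ('scene0','side0','wrist0'):
    d=load(n)
    for c in ('red','yellow','blue','pink','black','cork','green'): print(n,c,blobs(d,c))
s=cv2.imread('pics/scene0.png')[120:230,110:460]; cv2.imwrite('pics/crop.png',cv2.resize(s,None,fx=2.2,fy=2.2))
E
```

```text
scene0 red [(432.7, 196.4, 375, 419, 188, 28, 18)]
scene0 yellow [(225.2, 168.6, 240, 215, 160, 20, 18), (182.6, 4.5, 454, 154, 0, 54, 11)]
scene0 blue [(145.6, 155.4, 324, 132, 148, 28, 16)]
scene0 pink [(169.9, 124.2, 275, 158, 117, 26, 15)]
scene0 black [(134.6, 241.1, 2187, 104, 218, 66, 46), (421.3, 210.0, 218, 414, 199, 17, 22), (319.6, 185.4, 1571, 305, 156, 31, 61), (149.6, 172.5, 1310, 132, 147, 36, 52), (181.2, 145.4, 366, 174, 127, 15, 36), (439.3, 14.3, 4671, 352, 0, 170, 34), (267.4, 82.7, 17956, 205, 0, 144, 195), (265.4, 13.7, 575, 254, 0, 24, 34), (215.9, 10.1, 232, 210, 0, 15, 25), (36.7, 31.5, 5208, 0, 0, 110, 95)]
scene0 cork [(362.5, 284.2, 810, 345, 270, 36, 30), (305.7, 275.8, 791, 288, 262, 36, 29), (250.6, 268.0, 731, 233, 255, 36, 28), (197.0, 263.4, 500, 180, 255, 35, 20)]
scene0 green [(132.5, 238.6, 1901, 104, 217, 56, 45)]
side0 red []
side0 yellow []
side0 blue [(261.0, 322.9, 791, 249, 304, 26, 42)]
side0 pink [(204.7, 318.3, 512, 192, 306, 27, 25)]
side0 black [(261.9, 325.9, 972, 248, 304, 28, 44), (340.8, 292.3, 1840, 316, 262, 51, 58), (241.1, 194.7, 871, 230, 173, 23, 45), (227.5, 150.8, 178, 219, 145, 18, 13), (328.6, 123.1, 6075, 282, 81, 96, 86), (348.3, 46.9, 1396, 326, 26, 45, 46), (492.0, 109.4, 23609, 374, 13, 186, 267), (112.0, 113.7, 48190, 0, 0, 270, 278), (14.5, 46.2, 2786, 0, 0, 34, 100)]
side0 cork []
side0 green [(344.6, 293.4, 1152, 323, 276, 44, 36)]
wrist0 red []
wrist0 yellow [(135.0, 275.0, 1014, 113, 259, 49, 39)]
wrist0 blue []
wrist0 pink []
wrist0 black [(282.1, 342.9, 84901, 0, 259, 560, 161), (124.0, 134.9, 982, 109, 111, 32, 44)]
wrist0 cork [(150.2, 257.7, 1002, 120, 243, 56, 31), (289.7, 140.9, 23490, 245, 0, 90, 301)]
wrist0 green [(290.2, 351.6, 2332, 255, 333, 72, 37)]
```

View pics/crop.png

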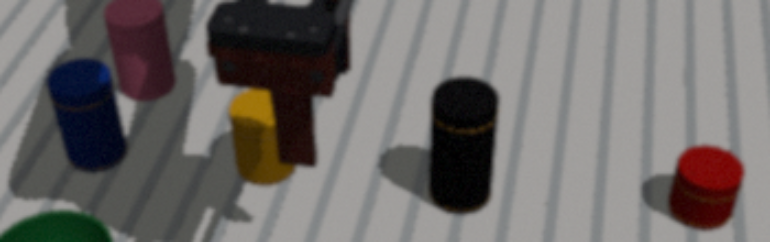

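The crop shows blue (with a brass band) next to the plain pink decoy, yellow behind the finger, then black and red, so the choice holds.

```bash
python3 - <<'E'
from m import *
def cen(d,roi,f):
    x0,y0,x1,y1=roi
    p=cv2.GaussianBlur(np.ascontiguousarray(d['pixels']),(3,3),0)[y0:y1,x0:x1]
    h=cv2.cvtColor(p,cv2.COLOR_RGB2HSV).astype(int)
    m=cv2.morphologyEx(f(h[...,0],h[...,1],h[...,2]).astype(np.uint8),cv2.MORPH_CLOSE,np.ones((5,5)))
    cs,_=cv2.findContours(m,cv2.RETR_EXTERNAL,cv2.CHAIN_APPROX_NONE);c=cv2.convexHull(max(cs,key=cv2.contourArea))
    M=cv2.moments(c);x,y,w,hh=cv2.boundingRect(c)
    return (M['m10']/M['m00']+x0,M['m01']/M['m00']+y0),(x+x0,y+y0,w,hh)
S,D=load('scene0'),load('side0')
F={'red':lambda H,S,V:((H<8)|(H>172))&(S>150),'yellow':lambda H,S,V:(H>14)&(H<32)&(S>140),'blue':lambda H,S,V:(H>108)&(H<132)&(S>130),'black':lambda H,S,V:V<60,'pink':lambda H,S,V:((H>160)|(H<5))&(S>60)}
R={'red':((405,180,455,228),(208,125,248,165)),'yellow':((205,150,250,210),(226,235,270,290)),'blue':((125,140,175,202),(243,295,282,355)),'black':((298,150,342,222),(222,165,260,222)),'pink':((155,112,192,170),(185,300,228,355))}
for k in R:
    a,ba=cen(S,R[k][0],F[k]);b,bb=cen(D,R[k][1],F[k])
    print(k,np.round(a,1),ba,np.round(b,1),bb,tri(S,a,D,b),'side@35',onz(D,*b,35))
for p,q in zip([(197.5,261),(250.6,268),(305.7,276.5),(362.5,284.5)],[(332,261.5),(323,228),(316,198),(309,171)]):
    print(tri(S,p,D,q),onz(S,*p,15),onz(D,*q,15))
W=load('wrist0')
for q in [(290.5,35.5),(290,124.5),(290,201.5),(290,268.5)]: print('w',onz(W,*q,15))
E
```

```text
red [430.3 204.4] (415, 187, 32, 36) [226.8 144.4] (218, 133, 18, 24) (array([429.8, 285.4,  27.7]), np.float64(0.8)) side@35 [429.9 277.1  35. ]
yellow [227.6 181.7] (215, 159, 28, 44) [247.3 261.6] (236, 245, 23, 35) (array([ 446.5, -105.4,   38.2]), np.float64(2.3)) side@35 [ 445.9 -102.2   35. ]
blue [149.2 171. ] (132, 148, 34, 49) [261.6 324. ] (249, 304, 26, 42) (array([ 458.3, -263.4,   50.5]), np.float64(0.2)) side@35 [ 459.1 -255.7   35. ]
black [319.4 185.4] (304, 156, 32, 61) [240.9 194.9] (230, 173, 23, 45) (array([449.2,  75.1,  57.6]), np.float64(1.9)) side@35 [450.4  93.9  35. ]
pink [172.7 140.4] (155, 117, 34, 49) [206.8 327.1] (192, 306, 30, 44) (array([ 350.5, -254.5,   49.4]), np.float64(0.4)) side@35 [ 349.6 -247.3   35. ]
(array([ 635.3, -111.2,   12.2]), np.float64(3.9)) [ 635.7 -109.    15. ] [ 635.8 -114.7   15. ]
(array([633.8, -15.9,  13.4]), np.float64(3.0)) [633.6 -14.6  15. ] [634.3 -18.4  15. ]
(array([634.8,  79.5,  13.5]), np.float64(3.8)) [634.1  80.8  15. ] [635.4  76.4  15. ]
(array([634. , 174.2,  13.5]), np.float64(4.4)) [633.  175.6  15. ] [634.7 170.3  15. ]
w [633.4 176.9  15. ]
w [633.5  81.5  15. ]
w [634.2 -13.6  15. ]
w [ 634.9 -108.1   15. ]
```

Two views agree to a few mm, and the heights fit the text. I'll go above red now.

Emit:
{"op": "step_arm", "data": {
  "targets": [
    [[-0.39, 0.57, -0.15, 0, 0, 0, 1], [-0.39, 0.57, -0.15, 0, 0, 0, 1], [-0.39, 0.57, -0.15, 0, 0, 0, 1], [-0.39, 0.57, -0.15, 0, 0, 0, 1], [-0.39, 0.57, -0.15, 0, 0, 0, 1]]
  ]
}}

```text
t: 0.78
ee_pos: [526.7, 143.3, 366.8]
orientation: [-2.222, -2.221, 0.0]
ft_force: [-0.2, 0.5, 0.1]
width: 87.9
grasp_force: 0.0
```

Emit:
{"op": "step_arm", "data": {
  "targets": [
    [[-0.39, 0.57, -0.15, 0, 0, 0, 1], [-0.39, 0.57, -0.15, 0, 0, 0, 1], [-0.39, 0.57, -0.15, 0, 0, 0, 1], [-0.39, 0.57, -0.15, 0, 0, 0, 1], [-0.39, 0.57, -0.15, 0, 0, 0, 1]]
  ]
}}

```text
t: 1.4
ee_pos: [429.2, 285.8, 329.3]
orientation: [-2.221, -2.221, 0.0]
ft_force: [-0.7, -0.3, -0.1]
width: 87.6
grasp_force: 0.0
```

```bash
python3 - <<'E'
from m import *
d=snap('wrist','w1'); o=readout.get_obs(); print(o['t'],o['ee_pos'],o['orientation']); print(blobs(d,'red'))
for b in blobs(d,'red'): print(onz(d,b[0],b[1],25))
E
```

```text
1.45 [427.35712017 287.71262925 328.46235281] [-2.21934271 -2.22126519  0.00240676]
[]
```

View pics/w1.png

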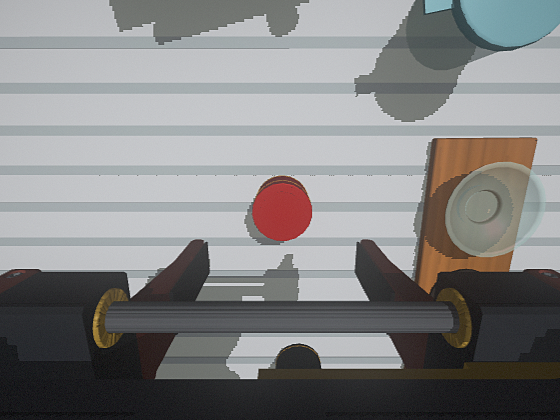

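Red's flat top is a disc centred at about (282,211), between the fingers. The dish is clear to the right at (495,209).

```bash
python3 - <<'E'
from m import *
d=load('w1'); print(onz(d,282,211,50)); print(onz(d,252,211,50),onz(d,312,211,50)); print(readout.get_obs()['ee_pos'])
E
```

```text
[428.9 288.7  50. ]
[401.4 288.7  50. ] [456.3 288.7  50. ]
[427.35712017 287.71262925 328.46235281]
```

Emit:
{"op": "step_arm", "data": {
  "targets": [
    [[0, 0.04, -0.7, 0, 0, 0, 1], [0, 0, -0.7, 0, 0, 0, 1], [0, 0, -0.6, 0, 0, 0, 1], [0, 0, -0.5, 0, 0, 0, 1], [0, 0, -0.26, 0, 0, 0, 1]]
  ]
}}

```text
t: 2.08
ee_pos: [429.8, 286.7, 190.4]
orientation: [-2.221, -2.221, 0.003]
ft_force: [-0.3, 0.2, -0.1]
width: 87.9
grasp_force: 0.0
```

Emit:
{"op": "step_arm", "data": {
  "targets": [
    [[0, 0, 0, 0, 0, 0, 1], [0, 0, 0, 0, 0, 0, 0.5], [0, 0, 0, 0, 0, 0, 0.5], [0, 0, 0, 0, 0, 0, 0.5], [0, 0, 0, 0, 0, 0, 0.5]]
  ]
}}

```text
t: 2.7
ee_pos: [430.1, 287.1, 192.2]
orientation: [2.221, 2.221, 0.001]
ft_force: [-0.9, -0.7, 4.3]
width: 55.6
grasp_force: 30.0
```

Emit:
{"op": "step_arm", "data": {
  "targets": [
    [[0, 0, 0.3, 0, 0, 0, 0.5], [0, 0, 0.5, 0, 0, 0, 0.5], [0, 0, 0.7, 0, 0, 0, 0.5], [0.04, -0.1, 0.7, 0, 0, 0, 0.5], [0.2, -0.4, 0.4, 0, 0, 0, 0.5]]
  ]
}}

```text
t: 3.32
ee_pos: [442.0, 262.4, 324.3]
orientation: [2.219, 2.223, 0.004]
ft_force: [0.1, 0.5, -0.6]
width: 55.8
grasp_force: 30.0
```

Emit:
{"op": "step_arm", "data": {
  "targets": [
    [[0.42, -0.8, 0, 0, 0, 0, 0.5], [0.42, -0.8, 0, 0, 0, 0, 0.5], [0.42, -0.8, 0, 0, 0, 0, 0.5], [0.42, -0.8, 0, 0, 0, 0, 0.5], [0.42, -0.8, 0, 0, 0, 0, 0.5]]
  ]
}}

```text
t: 3.95
ee_pos: [547.3, 60.6, 322.6]
orientation: [2.221, 2.221, 0.001]
ft_force: [-0.1, 0.2, -0.8]
width: 55.8
grasp_force: 30.0
```

Emit:
{"op": "step_arm", "data": {
  "targets": [
    [[0.42, -0.8, 0, 0, 0, 0, 0.5], [0.42, -0.8, 0, 0, 0, 0, 0.5], [0.42, -0.8, 0, 0, 0, 0, 0.5], [0.3, -0.7, 0, 0, 0, 0, 0.5], [0.18, -0.34, 0, 0, 0, 0, 0.5]]
  ]
}}

```text
t: 4.58
ee_pos: [634.3, -111.6, 322.4]
orientation: [2.223, 2.219, 0.0]
ft_force: [-0.2, 0.5, -1.0]
width: 55.7
grasp_force: 30.0
```

```bash
python3 - <<'E'
from m import *
d=snap('wrist','w2'); o=readout.get_obs(); print(o['t'],o['ee_pos'],o['width'],o['grasp_force'])
snap('side','s2')
E
```

```text
4.625 [ 635.03292132 -112.63156997  322.35390327] 55.71594390429686 29.999712109565735
```

View pics/w2.png

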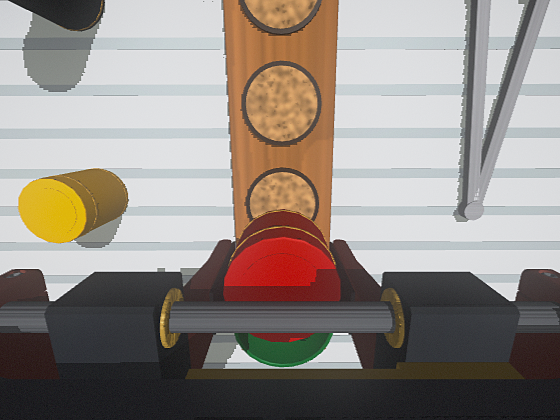

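Red is held upright at (282,285), with coaster_1 below and behind it, coaster_2 at (282,103) and yellow's top at (53,210).

```bash
python3 - <<'E'
from m import *
d=load('w2'); print('c2',onz(d,282,103,15),'c1 x',onz(d,244,205,15),onz(d,320,205,15)); 
ztop=322.4-191.7+50; print('red top: left/right/centre',onz(d,224,285,ztop),onz(d,341,285,ztop),onz(d,282,238,ztop))
print('yellow',onz(d,53,210,70))
print(readout.get_obs()['ee_pos'])
E
```

```text
c2 [634.3 -13.4  15. ] c1 x [ 595.8 -109.9   15. ] [ 672.4 -110.1   15. ]
red top: left/right/centre [ 607.4 -107.1  180.7] [ 661.1 -107.2  180.7] [634.  -84.3 180.7]
yellow [ 446.8 -100.4   70. ]
[ 634.3622582  -111.11508128  322.08269943]
```

Emit:
{"op": "step_arm", "data": {
  "targets": [
    [[0, 0.05, -0.7, 0, 0, 0, 0.5], [0, 0, -0.7, 0, 0, 0, 0.5], [0, 0, -0.5, 0, 0, 0, 0.5], [0, 0, -0.25, 0, 0, 0, 0.5], [0, 0, -0.1, 0, 0, 0, 0.5]]
  ]
}}

```text
t: 5.3
ee_pos: [633.8, -106.6, 208.9]
orientation: [-2.22, -2.222, 0.001]
ft_force: [0.4, 0.2, -1.9]
width: 55.8
grasp_force: 30.0
```

Emit:
{"op": "step_arm", "data": {
  "targets": [
    [[0, 0, -0.02, 0, 0, 0, 0.5], [0, 0, -0.02, 0, 0, 0, 0.5], [0, 0, 0, 0, 0, 0, 0.5], [0, 0, 0, 0, 0, 0, 0.5], [0, 0, 0, 0, 0, 0, 0.5]]
  ]
}}

```text
t: 5.92
ee_pos: [634.0, -107.5, 207.4]
orientation: [2.221, 2.221, 0.0]
ft_force: [-0.5, 0.2, -1.5]
width: 55.6
grasp_force: 30.0
```

Emit:
{"op": "step_arm", "data": {
  "targets": [
    [[0, 0, -0.02, 0, 0, 0, 0.5], [0, 0, 0, 0, 0, 0, 0.7], [0, 0, 0, 0, 0, 0, 1], [0, 0, 0, 0, 0, 0, 1], [0, 0, 0, 0, 0, 0, 1]]
  ]
}}

```text
t: 6.55
ee_pos: [634.0, -107.5, 206.0]
orientation: [-2.221, -2.221, 0.0]
ft_force: [1.2, 0.3, 0.5]
width: 86.3
grasp_force: 0.0
```

Emit:
{"op": "step_arm", "data": {
  "targets": [
    [[0, 0, 0.2, 0, 0, 0, 1], [0, 0, 0.5, 0, 0, 0, 1], [0, 0, 0.7, 0, 0, 0, 1], [0, 0, 0.7, 0, 0, 0, 1], [0, 0, 0.3, 0, 0, 0, 1]]
  ]
}}

```text
t: 7.18
ee_pos: [634.5, -107.6, 328.9]
orientation: [2.219, 2.219, 0.003]
ft_force: [-0.5, 0.5, -0.5]
width: 87.8
grasp_force: 0.0
```

Emit:
{"op": "step_arm", "data": {
  "targets": [
    [[-0.75, 0.03, 0, 0, 0, 0, 1], [-0.9, 0.03, 0, 0, 0, 0, 1], [-0.9, 0.03, 0, 0, 0, 0, 1], [-0.75, 0.03, 0, 0, 0, 0, 1], [-0.45, 0, 0, 0, 0, 0, 1]]
  ]
}}

```text
t: 7.8
ee_pos: [444.4, -101.2, 325.8]
orientation: [-2.22, -2.22, 0.001]
ft_force: [0.2, -1.5, -0.5]
width: 88.1
grasp_force: 0.0
```

```bash
cat > loc.py <<'E'
from m import *
import sys
# top disc of a tin: half width and centre from mask rows of colour; prints mask extents
def top(d,col,h):
    m=mask(d,col);m[300:]=0
    n,l,s,c=cv2.connectedComponentsWithStats(m); i=1+s[1:,4].argmax(); print(col,'bbox',s[i],'cent',c[i].round(1),onz(d,*c[i],h))
E
python3 - <<'E'
from loc import *
d=snap('wrist','w3'); o=readout.get_obs(); print(o['t'],o['ee_pos'])
try: top(d,'yellow',70)
except Exception as e: print(e)
S=snap('scene','sc3'); 
a=cv2.imread('pics/w3.png'); b=cv2.imread('pics/sc3.png'); cv2.imwrite('pics/b3.png',cv2.resize(np.hstack([a,b]),(800,300)))
E
```

```text
7.85 [ 442.3553699  -100.96392258  325.3946769 ]
yellow bbox [ 251  190   66   63 3158] cent [283.4 221. ] [ 444.8 -100.6   70. ]
```

View pics/b3.png

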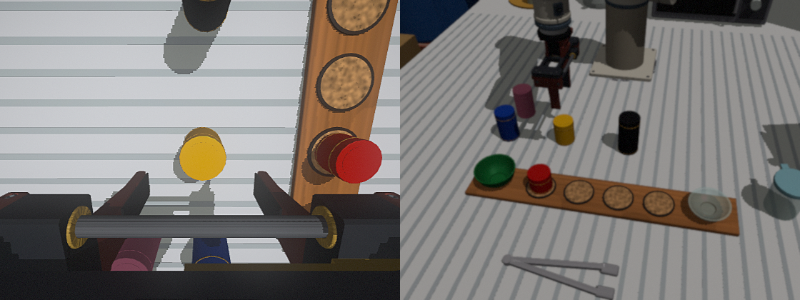

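Red stands on coaster_1. The yellow top at (283,221) lies under the gripper. Next is the yellow grasp.

Emit:
{"op": "step_arm", "data": {
  "targets": [
    [[0, 0.02, -0.7, 0, 0, 0, 1], [0, 0, -0.7, 0, 0, 0, 1], [0, 0, -0.6, 0, 0, 0, 1], [0, 0, -0.36, 0, 0, 0, 1], [0, 0, -0.1, 0, 0, 0, 1]]
  ]
}}

```text
t: 8.52
ee_pos: [447.1, -100.5, 201.9]
orientation: [-2.22, -2.221, 0.001]
ft_force: [-0.4, -0.7, -0.5]
width: 87.7
grasp_force: 0.0
```

Emit:
{"op": "step_arm", "data": {
  "targets": [
    [[0, 0, 0, 0, 0, 0, 1], [0, 0, 0, 0, 0, 0, 0.5], [0, 0, 0, 0, 0, 0, 0.5], [0, 0, 0, 0, 0, 0, 0.5], [0, 0, 0, 0, 0, 0, 0.5]]
  ]
}}

```text
t: 9.15
ee_pos: [446.5, -100.5, 203.5]
orientation: [2.221, 2.221, 0.0]
ft_force: [-0.7, 0.8, 3.6]
width: 55.6
grasp_force: 30.0
```

Emit:
{"op": "step_arm", "data": {
  "targets": [
    [[0, 0, 0.3, 0, 0, 0, 0.5], [0, 0, 0.5, 0, 0, 0, 0.5], [0.1, 0, 0.7, 0, 0, 0, 0.5], [0.4, 0.2, 0.5, 0, 0, 0, 0.5], [0.7, 0.4, 0.2, 0, 0, 0, 0.5]]
  ]
}}

```text
t: 9.78
ee_pos: [506.6, -70.6, 315.7]
orientation: [2.222, 2.218, 0.002]
ft_force: [-0.8, 0.3, -2.1]
width: 55.5
grasp_force: 30.0
```

Emit:
{"op": "step_arm", "data": {
  "targets": [
    [[0.8, 0.4, 0, 0, 0, 0, 0.5], [0.8, 0.4, 0, 0, 0, 0, 0.5], [0.6, 0.24, 0, 0, 0, 0, 0.5], [0.25, 0.1, 0, 0, 0, 0, 0.5], [0.1, 0, 0, 0, 0, 0, 0.5]]
  ]
}}

```text
t: 10.4
ee_pos: [633.7, -13.4, 313.3]
orientation: [-2.221, -2.222, 0.001]
ft_force: [0.3, -0.1, -1.6]
width: 55.5
grasp_force: 30.0
```

Emit:
{"op": "step_arm", "data": {
  "targets": [
    [[0, 0, -0.5, 0, 0, 0, 0.5], [0, 0, -0.6, 0, 0, 0, 0.5], [0, 0, -0.45, 0, 0, 0, 0.5], [0, 0, -0.2, 0, 0, 0, 0.5], [0, 0, -0.1, 0, 0, 0, 0.5]]
  ]
}}

```text
t: 11.02
ee_pos: [633.6, -13.9, 220.6]
orientation: [-2.222, -2.221, 0.001]
ft_force: [-0.1, -0.0, -0.4]
width: 55.4
grasp_force: 30.0
```

Emit:
{"op": "step_arm", "data": {
  "targets": [
    [[0, 0, -0.02, 0, 0, 0, 0.5], [0, 0, -0.02, 0, 0, 0, 0.5], [0, 0, -0.02, 0, 0, 0, 0.5], [0, 0, 0, 0, 0, 0, 0.5], [0, 0, 0, 0, 0, 0, 0.5]]
  ]
}}

```text
t: 11.65
ee_pos: [634.3, -13.5, 218.5]
orientation: [2.221, 2.221, 0.001]
ft_force: [-1.3, 0.3, 5.8]
width: 55.4
grasp_force: 30.0
```

Touching the coaster at 6 N. Next I release, rise and go over blue (458,-262).

Emit:
{"op": "step_arm", "data": {
  "targets": [
    [[0, 0, 0, 0, 0, 0, 0.7], [0, 0, 0, 0, 0, 0, 1], [0, 0, 0, 0, 0, 0, 1], [0, 0, 0, 0, 0, 0, 1], [0, 0, 0.1, 0, 0, 0, 1]]
  ]
}}

```text
t: 12.28
ee_pos: [633.8, -13.5, 222.4]
orientation: [-2.221, -2.221, 0.001]
ft_force: [-0.2, 0.5, -0.0]
width: 87.7
grasp_force: 0.0
```

Emit:
{"op": "step_arm", "data": {
  "targets": [
    [[0, 0, 0.5, 0, 0, 0, 1], [0, 0, 0.7, 0, 0, 0, 1], [0, 0, 0.7, 0, 0, 0, 1], [-0.2, -0.2, 0.5, 0, 0, 0, 1], [-0.4, -0.5, 0.1, 0, 0, 0, 1]]
  ]
}}

```text
t: 12.9
ee_pos: [604.7, -48.2, 350.3]
orientation: [2.217, 2.221, 0.005]
ft_force: [-0.4, -0.0, -0.3]
width: 87.8
grasp_force: 0.0
```

Emit:
{"op": "step_arm", "data": {
  "targets": [
    [[-0.6, -0.9, 0, 0, 0, 0, 1], [-0.6, -0.9, 0, 0, 0, 0, 1], [-0.6, -0.9, 0, 0, 0, 0, 1], [-0.6, -0.9, 0, 0, 0, 0, 1], [-0.5, -0.68, 0, 0, 0, 0, 1]]
  ]
}}

```text
t: 13.52
ee_pos: [457.7, -264.0, 348.2]
orientation: [2.222, 2.22, 0.0]
ft_force: [0.3, -0.1, 0.4]
width: 87.9
grasp_force: 0.0
```

```bash
python3 - <<'E'
from loc import *
d=snap('wrist','w4'); o=readout.get_obs(); print(o['t'],o['ee_pos'])
try: top(d,'blue',90)
except Exception as e: print(e)
snap('scene','sc4'); 
a=cv2.imread('pics/w4.png'); b=cv2.imread('pics/sc4.png'); cv2.imwrite('pics/b4.png',cv2.resize(np.hstack([a,b]),(800,300)))
E
```

```text
13.575 [ 455.74988944 -266.3039663   348.05629876]
blue bbox [ 251  188   63   60 2276] cent [280.9 220.6] [ 456.6 -264.    90. ]
```

View pics/b4.png

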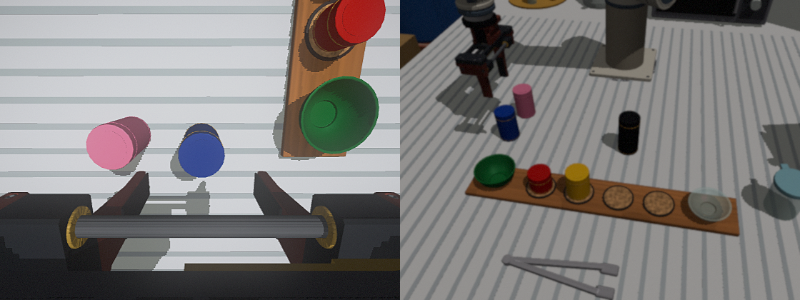

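Yellow stands on coaster_2. Blue at (281,216) lies between the fingers, with pink clear to the left at (160,205).

Emit:
{"op": "step_arm", "data": {
  "targets": [
    [[-0.02, -0.02, -0.7, 0, 0, 0, 1], [0, 0, -0.7, 0, 0, 0, 1], [0, 0, -0.65, 0, 0, 0, 1], [0, 0, -0.4, 0, 0, 0, 1], [0, 0, -0.15, 0, 0, 0, 1]]
  ]
}}

```text
t: 14.25
ee_pos: [458.2, -262.8, 216.7]
orientation: [-2.22, -2.221, 0.0]
ft_force: [-0.1, 0.0, 0.5]
width: 88.1
grasp_force: 0.0
```

Emit:
{"op": "step_arm", "data": {
  "targets": [
    [[0, 0, 0, 0, 0, 0, 1], [0, 0, 0, 0, 0, 0, 0.5], [0, 0, 0, 0, 0, 0, 0.5], [0, 0, 0, 0, 0, 0, 0.5], [0, 0, 0, 0, 0, 0, 0.5]]
  ]
}}

```text
t: 14.88
ee_pos: [458.1, -263.6, 218.1]
orientation: [2.221, 2.221, 0.0]
ft_force: [-0.6, -0.4, 3.9]
width: 55.6
grasp_force: 30.0
```

Emit:
{"op": "step_arm", "data": {
  "targets": [
    [[0, 0, 0.3, 0, 0, 0, 0.5], [0, 0, 0.6, 0, 0, 0, 0.5], [0, 0, 0.7, 0, 0, 0, 0.5], [0, 0, 0.7, 0, 0, 0, 0.5], [0.2, 0.4, 0.5, 0, 0, 0, 0.5]]
  ]
}}

```text
t: 15.5
ee_pos: [467.8, -244.0, 360.1]
orientation: [2.222, 2.218, 0.001]
ft_force: [-0.1, -0.2, -1.2]
width: 55.9
grasp_force: 30.0
```

Emit:
{"op": "step_arm", "data": {
  "targets": [
    [[0.42, 0.82, 0, 0, 0, 0, 0.5], [0.42, 0.82, 0, 0, 0, 0, 0.5], [0.42, 0.82, 0, 0, 0, 0, 0.5], [0.42, 0.82, 0, 0, 0, 0, 0.5], [0.42, 0.82, 0, 0, 0, 0, 0.5]]
  ]
}}

```text
t: 16.12
ee_pos: [573.3, -37.0, 358.5]
orientation: [2.221, 2.221, 0.0]
ft_force: [0.4, 0.3, -2.0]
width: 55.8
grasp_force: 30.0
```

Emit:
{"op": "step_arm", "data": {
  "targets": [
    [[0.42, 0.82, 0, 0, 0, 0, 0.5], [0.4, 0.8, 0, 0, 0, 0, 0.5], [0.25, 0.5, 0, 0, 0, 0, 0.5], [0.1, 0.2, 0, 0, 0, 0, 0.5], [0.05, 0.06, 0, 0, 0, 0, 0.5]]
  ]
}}

```text
t: 16.75
ee_pos: [633.8, 80.6, 357.9]
orientation: [-2.221, -2.222, 0.001]
ft_force: [0.0, -0.5, -2.4]
width: 55.6
grasp_force: 30.0
```

Emit:
{"op": "step_arm", "data": {
  "targets": [
    [[0, 0, -0.6, 0, 0, 0, 0.5], [0, 0, -0.7, 0, 0, 0, 0.5], [0, 0, -0.65, 0, 0, 0, 0.5], [0, 0, -0.4, 0, 0, 0, 0.5], [0, 0, -0.1, 0, 0, 0, 0.5]]
  ]
}}

```text
t: 17.38
ee_pos: [633.6, 79.8, 234.2]
orientation: [-2.221, -2.22, 0.003]
ft_force: [-0.4, 0.7, -0.7]
width: 56.2
grasp_force: 30.0
```

Emit:
{"op": "step_arm", "data": {
  "targets": [
    [[0, 0, -0.02, 0, 0, 0, 0.5], [0, 0, -0.02, 0, 0, 0, 0.5], [0, 0, -0.01, 0, 0, 0, 0.5], [0, 0, 0, 0, 0, 0, 0.5], [0, 0, 0, 0, 0, 0, 0.5]]
  ]
}}

```text
t: 18.0
ee_pos: [634.1, 80.6, 233.1]
orientation: [2.221, 2.221, 0.001]
ft_force: [-1.0, 0.9, 1.2]
width: 55.7
grasp_force: 30.0
```

Emit:
{"op": "step_arm", "data": {
  "targets": [
    [[0, 0, 0, 0, 0, 0, 0.7], [0, 0, 0, 0, 0, 0, 1], [0, 0, 0, 0, 0, 0, 1], [0, 0, 0, 0, 0, 0, 1], [0, 0, 0.2, 0, 0, 0, 1]]
  ]
}}

```text
t: 18.62
ee_pos: [633.6, 80.5, 242.3]
orientation: [-2.221, -2.221, 0.002]
ft_force: [0.3, 0.5, -0.4]
width: 87.9
grasp_force: 0.0
```

Emit:
{"op": "step_arm", "data": {
  "targets": [
    [[0, 0, 0.5, 0, 0, 0, 1], [0, 0, 0.7, 0, 0, 0, 1], [0, 0, 0.7, 0, 0, 0, 1], [0, 0, 0.5, 0, 0, 0, 1], [-0.3, -0.1, 0.2, 0, 0, 0, 1]]
  ]
}}

```text
t: 19.25
ee_pos: [619.3, 75.6, 374.9]
orientation: [2.219, 2.22, 0.005]
ft_force: [-0.0, 0.6, -0.8]
width: 87.7
grasp_force: 0.0
```

Emit:
{"op": "step_arm", "data": {
  "targets": [
    [[-0.7, 0, 0, 0, 0, 0, 1], [-0.8, 0, 0, 0, 0, 0, 1], [-0.8, 0, 0, 0, 0, 0, 1], [-0.7, 0, 0, 0, 0, 0, 1], [-0.4, 0, 0, 0, 0, 0, 1]]
  ]
}}

```text
t: 19.88
ee_pos: [445.9, 75.1, 372.0]
orientation: [-2.22, -2.221, 0.003]
ft_force: [0.1, -0.3, -0.8]
width: 87.8
grasp_force: 0.0
```

```bash
python3 - <<'E'
from loc import *
d=snap('wrist','w5'); o=readout.get_obs(); print(o['t'],o['ee_pos'])
a=cv2.imread('pics/w5.png'); snap('scene','sc5');b=cv2.imread('pics/sc5.png'); cv2.imwrite('pics/b5.png',cv2.resize(np.hstack([a,b]),(800,300)))
for q in ((283,190),(283,200),(283,210),(283,220)): print(q,onz(d,*q,110))
E
```

```text
19.925 [444.25477734  75.04464358 371.71899402]
(283, 190) [445.8 100.7 110. ]
(283, 200) [445.8  92.1 110. ]
(283, 210) [445.8  83.4 110. ]
(283, 220) [445.8  74.5 110. ]
```

View pics/b5.png

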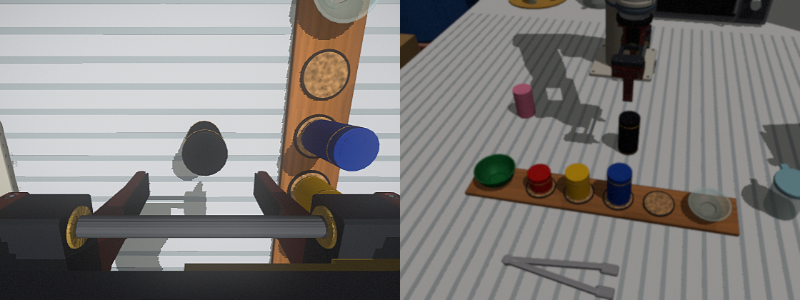

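Blue stands on coaster_3, and coaster_4 is free. The black top disc is at about (286,212); I'll pin its edge.

```bash
python3 - <<'E'
from loc import *
d=load('w5'); g=d['pixels'][150:262,235:335].max(2); 
m=(g<75).astype(np.uint8)
n,l,s,c=cv2.connectedComponentsWithStats(m); i=1+s[1:,4].argmax(); x,y,w,h,A=s[i]; x+=235;y+=150;print(x,y,w,h)
mm=l==i; ws=[(r+150,int(mm[r].sum()),round(float(np.flatnonzero(mm[r]).mean())+235,1)) for r in range(0,112,4) if mm[r].any()]; print(ws)
for e in ((x,212),(x+w,212),(x+w/2,y+h)): print(onz(d,*e,110))
E
```

```text
255 170 63 76
[(170, 12, 284.5), (174, 28, 285.5), (178, 36, 284.5), (182, 26, 285.4), (186, 36, 284.0), (190, 44, 285.5), (194, 49, 286.0), (198, 54, 286.5), (202, 58, 286.5), (206, 61, 286.0), (210, 62, 286.5), (214, 63, 286.0), (218, 63, 286.0), (222, 62, 286.5), (226, 59, 286.0), (230, 56, 286.5), (234, 49, 286.0), (238, 42, 286.5), (242, 29, 286.0)]
[421.9  81.6 110. ]
[475.6  81.7 110. ]
[448.9  50.6 110. ]
```

Emit:
{"op": "step_arm", "data": {
  "targets": [
    [[0, 0.06, -0.7, 0, 0, 0, 1], [0, 0, -0.7, 0, 0, 0, 1], [0, 0, -0.7, 0, 0, 0, 1], [0, 0, -0.45, 0, 0, 0, 1], [0, 0, -0.15, 0, 0, 0, 1]]
  ]
}}

```text
t: 20.6
ee_pos: [448.8, 78.3, 236.3]
orientation: [-2.221, -2.22, 0.003]
ft_force: [-0.3, 0.8, -0.0]
width: 87.8
grasp_force: 0.0
```

Emit:
{"op": "step_arm", "data": {
  "targets": [
    [[0, 0, 0, 0, 0, 0, 1], [0, 0, 0, 0, 0, 0, 0.5], [0, 0, 0, 0, 0, 0, 0.5], [0, 0, 0, 0, 0, 0, 0.5], [0, 0, 0, 0, 0, 0, 0.5]]
  ]
}}

```text
t: 21.22
ee_pos: [449.1, 78.6, 238.1]
orientation: [2.221, 2.221, 0.001]
ft_force: [-0.6, -0.2, 5.3]
width: 55.7
grasp_force: 30.0
```

Emit:
{"op": "step_arm", "data": {
  "targets": [
    [[0, 0, 0.3, 0, 0, 0, 0.5], [0, 0, 0.6, 0, 0, 0, 0.5], [0, 0, 0.7, 0, 0, 0, 0.5], [0, 0.1, 0.7, 0, 0, 0, 0.5], [0.2, 0.2, 0.3, 0, 0, 0, 0.5]]
  ]
}}

```text
t: 21.85
ee_pos: [458.6, 93.5, 370.3]
orientation: [2.221, 2.22, 0.003]
ft_force: [0.5, -0.2, -3.2]
width: 55.9
grasp_force: 30.0
```

Emit:
{"op": "step_arm", "data": {
  "targets": [
    [[0.5, 0.3, 0, 0, 0, 0, 0.5], [0.6, 0.3, 0, 0, 0, 0, 0.5], [0.6, 0.3, 0, 0, 0, 0, 0.5], [0.6, 0.3, 0, 0, 0, 0, 0.5], [0.6, 0.3, 0, 0, 0, 0, 0.5]]
  ]
}}

```text
t: 22.48
ee_pos: [604.5, 169.0, 368.3]
orientation: [-2.221, -2.221, 0.001]
ft_force: [-0.1, -0.6, -2.3]
width: 55.7
grasp_force: 30.0
```

Emit:
{"op": "step_arm", "data": {
  "targets": [
    [[0.4, 0.14, 0, 0, 0, 0, 0.5], [0.2, 0, 0, 0, 0, 0, 0.5], [0, 0, -0.2, 0, 0, 0, 0.5], [0, 0, -0.5, 0, 0, 0, 0.5], [0, 0, -0.6, 0, 0, 0, 0.5]]
  ]
}}

```text
t: 23.1
ee_pos: [633.0, 175.0, 302.1]
orientation: [-2.222, -2.221, 0.0]
ft_force: [0.1, -0.5, -3.0]
width: 55.6
grasp_force: 30.0
```

Emit:
{"op": "step_arm", "data": {
  "targets": [
    [[0, 0, -0.5, 0, 0, 0, 0.5], [0, 0, -0.3, 0, 0, 0, 0.5], [0, 0, -0.1, 0, 0, 0, 0.5], [0, 0, -0.05, 0, 0, 0, 0.5], [0, 0, 0, 0, 0, 0, 0.5]]
  ]
}}

```text
t: 23.72
ee_pos: [634.2, 175.6, 255.9]
orientation: [2.221, 2.221, 0.002]
ft_force: [0.0, 0.3, -2.0]
width: 55.6
grasp_force: 30.0
```

Emit:
{"op": "step_arm", "data": {
  "targets": [
    [[0, 0, -0.02, 0, 0, 0, 0.5], [0, 0, -0.02, 0, 0, 0, 0.5], [0, 0, -0.01, 0, 0, 0, 0.5], [0, 0, 0, 0, 0, 0, 0.5], [0, 0, 0, 0, 0, 0, 0.5]]
  ]
}}

```text
t: 24.35
ee_pos: [634.1, 175.5, 253.1]
orientation: [2.221, 2.221, 0.0]
ft_force: [-2.2, -0.5, 4.5]
width: 55.4
grasp_force: 30.0
```

Contact. I'll release, rise, back off toward the robot and check with all the cameras.

Emit:
{"op": "step_arm", "data": {
  "targets": [
    [[0, 0, 0, 0, 0, 0, 0.7], [0, 0, 0, 0, 0, 0, 1], [0, 0, 0, 0, 0, 0, 1], [0, 0, 0, 0, 0, 0, 1], [0, 0, 0.2, 0, 0, 0, 1]]
  ]
}}

```text
t: 24.98
ee_pos: [633.7, 175.4, 262.2]
orientation: [-2.221, -2.221, 0.002]
ft_force: [-0.0, -0.0, -0.3]
width: 88.0
grasp_force: 0.0
```

Emit:
{"op": "step_arm", "data": {
  "targets": [
    [[0, 0, 0.5, 0, 0, 0, 1], [0, 0, 0.7, 0, 0, 0, 1], [0, 0, 0.7, 0, 0, 0, 1], [0, 0, 0.6, 0, 0, 0, 1], [-0.3, -0.2, 0.6, 0, 0, 0, 1]]
  ]
}}

```text
t: 25.6
ee_pos: [619.2, 165.8, 419.6]
orientation: [2.22, 2.221, 0.002]
ft_force: [0.4, 0.2, -0.9]
width: 87.8
grasp_force: 0.0
```

Emit:
{"op": "step_arm", "data": {
  "targets": [
    [[-0.7, -0.7, 0, 0, 0, 0, 1], [-0.8, -0.8, 0, 0, 0, 0, 1], [-0.8, -0.8, 0, 0, 0, 0, 1], [-0.8, -0.7, 0, 0, 0, 0, 1], [-0.4, -0.2, 0, 0, 0, 0, 1]]
  ]
}}

```text
t: 26.22
ee_pos: [441.9, 4.2, 418.3]
orientation: [2.223, 2.219, -0.0]
ft_force: [0.9, -0.3, -0.5]
width: 88.0
grasp_force: 0.0
```

```bash
python3 - <<'E'
from loc import *
S=snap('scene','sc6');D=snap('side','s6'); print(readout.get_obs()['t'])
a=cv2.imread('pics/sc6.png')[200:320,90:490]; b=cv2.imread('pics/s6.png')[120:320,230:400]
cv2.imwrite('pics/b6a.png',cv2.resize(a,None,fx=2,fy=2));cv2.imwrite('pics/b6b.png',cv2.resize(b,None,fx=3,fy=3))
cv2.imwrite('pics/b6.png',np.hstack([cv2.resize(a,(500,150)),cv2.resize(b,(128,150))]))
S0=load('scene0')
print('bowl',blobs(S0,'green'),blobs(S,'green'))
E
```

```text
26.325
bowl [(132.5, 238.6, 1901, 104, 217, 56, 45)] [(132.4, 238.6, 1892, 104, 217, 56, 45)]
```

View pics/b6a.png

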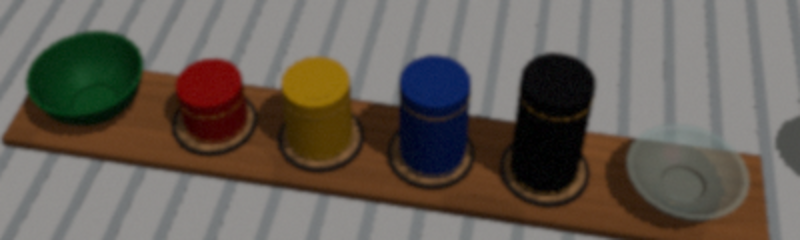

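View pics/b6b.png

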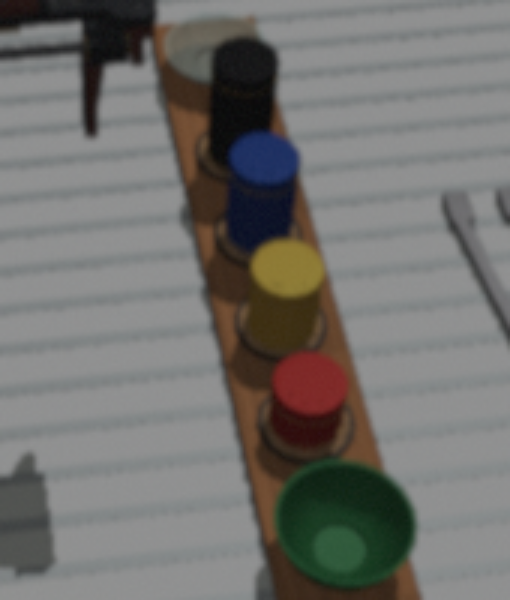

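Both crops show all four tins upright and near the middle of their coasters. In the scene crop, tin bases against coaster centres along the row are red 217/214, yellow 320/320 and black 548/545 px, about 3 mm off at most, and blue's rim looks even. The bowl has not moved and the dish looks untouched.

```bash
python3 -c "
from workcell import ctrl; print(ctrl.close_job())"
```

```text
the job is handed in; nothing more can be done
None
```

The job is handed in: from the green bowl to the glass dish stand red, yellow, blue and black, each upright and near the middle of its coaster in the last pictures, at about 26 s of the 106 s; the hand-in returned no verdict.

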